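# Check three part cases and leave out the ball bearing

### The arm

A 6-joint arm with a two-finger parallel gripper is mounted at the origin on the work surface. World frame = base frame: x ahead of the robot, y to its left, z up, the work surface at z = 0. Lengths are in m, angles in rad, forces in N, time in s.
With the tool pointing down it reaches from about 0.3 to 0.775 m from the base axis. Payload 14.6 kg.
Tool frame: the origin (TCP) lies midway between the tips of the shut fingers; the grasp point (between the pads) lies tcp_to_grasp behind it (tcp_to_grasp is the distance from the TCP to the grasp point, in m); z points along the fingers, y is the direction in which the jaws open and shut (so a half turn about z gives the same grasp; the last joint's range is limited). The gripper opens to 94 mm and grips with 3 to 60 N. Pads are 16 mm wide; open, the fingers measure 119 mm over their backs; the gripper's body (75 mm by 177 mm) begins 78 mm behind the grasp point.
Start: joints at [-1.337, 0.3, 1.521, -0, 1.321, -0.067], TCP at [0.163, -0.525, 0.205] pointing down, gripper open.
Joint ranges: [-3.03, 3.03], [-0.79, 2.21], [0.23, 2.52], [-1.04, 4.18], [0, 3.07], [-2.55, 2.55]. Speed limits (rad/s): [2.22, 2.22, 2.57, 3.14, 3.14, 3.14].

### API

Orientations are given as a 3x3 rotation matrix whose columns are the frame's x, y, z axes.
In Python, from rig import * gives the robot as it stands. The module is installed in compiled form; this text tells all that it offers.
- The arm moves only by the tool apply_moves, never from a script. Its argument "plan" is one flat list of numbers, 7 for each row, row after row: the closure, from 0 (fully open) to 1 (shut), then the shift along the tool's x, y, z in cm, then the turn, a rotation vector about the tool's x, y, z in degrees. A call has 1 to 12 rows; each row is the pose to reach, as a shift and turn from the pose measured when the call began, along the tool's axes at that moment; what a row does not reach only later rows make up. A row lasts 1/12 s, in which the tool goes at most 41.7 mm and 7.16 degrees, less where a joint would pass 70% of its speed; a pose out of reach is approached as far as the arm can. A call with a gripper value outside its range is refused whole. The fingers move at their own pace and stop on an object; "grip_force" is the grip in N (left out, the last holds). Time passes only in rows, so rows that repeat a pose let the fingers close. It gives the time, the measured TCP pose, the force and the opening at its end, in the units of the state.
- sense(): the state, without advancing time (a new reading comes with each control period).
- capture(name): name is "scene" or "top" or "wrist"; returns (picture, depth): 400x640x3 uint8, red, green, blue; 400x640 float32, m along the optical axis (not along the pixel's ray), 0 where there is no reading.
- calibration(name): a dict with "intrinsics" (3x3 intrinsics, pixels), "rvec" (rotation vector, rad) and "tvec" (3), from world to camera coordinates, as OpenCV has them; the wrist camera has in their place "hand_eye" (4x4, takes a point from camera to tool coordinates, whose origin is the TCP and whose axes are the flange's). Camera axes: x right, y down, z forward; pixel columns grow to the right and rows downward; lengths in m; the calibration is good to about 2 mm. A picture is of the moment at which its call begins: read the wrist's pose just before it. calibration takes no time and is no camera call.
- hand_in(): hands the job in, once; it reports no verdict.
The state is a dict: "time": time; "q": joint angles; "joint_velocities": joint speeds; "tau": joint torques, N m; "tcp_pos": TCP position; "eef_rot": TCP orientation; "ft_force": force on the tool from outside, world axes, zero at the start; "moment": the same for the moment, N m; "grip_width": finger opening in m.
Only numpy, scipy, OpenCV 4.12 (cv2) and the standard library are available. Lean on these libraries where they do the work, as an engineer would, in place of code of your own. Each camera call takes 0.05 s, during which the arm holds its last target.

### The job

One of the three grey part cases holds the ball bearing (the steel ring with a hole through it) needed for the instrument repair. Lift all three lids so that all three cases stand fully open together and their contents can be compared; then shut the two cases that do not hold the bearing and leave the bearing's case fully open. The parts stay in their cases, and everything else on the bench stays where it is.

Things in the scene. Friction and masses are not known exactly. Their poses are not given: they have to be found in the camera images.
- case_a: one of three identical grey plastic part cases, 80 (its x) x 100 (its y) x 50 mm high, walls and floor 4 mm, open-topped under its lid, heavy and fixed to the bench. Origin: centre of its underside, on the bench. Its +x side carries the hinge, its -x side is the front, turned roughly to the robot; it may be yawed up to 0.3 rad. The letter says nothing of its position or contents
- lid_a_hinge (a point): middle of the hinge line of the lid of case_a: 40 mm along +x of the case from its centre, 50.5 mm above the bench; the hinge line runs along the case's y
- lid_a_tab (a point): centre of the pull tab of that lid. The lid is an opaque plate 82 x 104 x 5 mm (about 0.12 kg). The dark steel tab is 24 mm wide, 6 mm thick and sticks out in the lid's plane, at the middle of the front, to 110 mm from the hinge line, 28 mm past the lid plate's edge; this point is 99 mm from the hinge line. Shut, the tab's underside is 50.5 mm above the bench with open space under it
- lid_a (a joint): opening angle of the lid of case_a, rad: 0 shut flat, 1.57 upright, 1.8 fully open against its stop, leaning back. Hinge almost free, lightly damped: by its weight the lid falls shut below 1.57 and falls back to the stop beyond it
- case_b: one of three identical grey plastic part cases, 80 (its x) x 100 (its y) x 50 mm high, walls and floor 4 mm, open-topped under its lid, heavy and fixed to the bench. Origin: centre of its underside, on the bench. Its +x side carries the hinge, its -x side is the front, turned roughly to the robot; it may be yawed up to 0.3 rad. The letter says nothing of its position or contents
- lid_b_hinge (a point): middle of the hinge line of the lid of case_b: 40 mm along +x of the case from its centre, 50.5 mm above the bench; the hinge line runs along the case's y
- lid_b_tab (a point): centre of the pull tab of that lid. The lid is an opaque plate 82 x 104 x 5 mm (about 0.12 kg). The dark steel tab is 24 mm wide, 6 mm thick and sticks out in the lid's plane, at the middle of the front, to 110 mm from the hinge line, 28 mm past the lid plate's edge; this point is 99 mm from the hinge line. Shut, the tab's underside is 50.5 mm above the bench with open space under it
- lid_b (a joint): opening angle of the lid of case_b, rad: 0 shut flat, 1.57 upright, 1.8 fully open against its stop, leaning back. Hinge almost free, lightly damped: by its weight the lid falls shut below 1.57 and falls back to the stop beyond it
- case_c: one of three identical grey plastic part cases, 80 (its x) x 100 (its y) x 50 mm high, walls and floor 4 mm, open-topped under its lid, heavy and fixed to the bench. Origin: centre of its underside, on the bench. Its +x side carries the hinge, its -x side is the front, turned roughly to the robot; it may be yawed up to 0.3 rad. The letter says nothing of its position or contents
- lid_c_hinge (a point): middle of the hinge line of the lid of case_c: 40 mm along +x of the case from its centre, 50.5 mm above the bench; the hinge line runs along the case's y
- lid_c_tab (a point): centre of the pull tab of that lid. The lid is an opaque plate 82 x 104 x 5 mm (about 0.12 kg). The dark steel tab is 24 mm wide, 6 mm thick and sticks out in the lid's plane, at the middle of the front, to 110 mm from the hinge line, 28 mm past the lid plate's edge; this point is 99 mm from the hinge line. Shut, the tab's underside is 50.5 mm above the bench with open space under it
- lid_c (a joint): opening angle of the lid of case_c, rad: 0 shut flat, 1.57 upright, 1.8 fully open against its stop, leaning back. Hinge almost free, lightly damped: by its weight the lid falls shut below 1.57 and falls back to the stop beyond it
- bearing: the ball bearing: a flat steel ring 52 mm across and 15 mm thick with a 25 mm hole through it and balls between the two rings, loose, lying flat in one of the cases. Origin: centre of its underside
- end_cap: a solid steel cap, disc 52 mm across and 12 mm thick with a 28 mm boss 5 mm high, no hole, loose in another case. Origin: centre of its underside
- foot_screw: a steel levelling screw, a 40 mm knurled head 12 mm thick with a 12 mm stem standing up to 32 mm, loose in another case. Origin: centre of its underside
- eyepiece: bystander: black eyepiece, 28 mm across, 38 mm high, standing between two cases; origin near the middle of its underside
- wrench: bystander: steel spanner 130 mm long lying between two cases; origin near the middle of its underside
- solder_spool: bystander: aluminium solder spool, 56 mm across, 40 mm high, standing beyond the cases; origin near the middle of its underside
- white_jar: bystander: white plastic jar, 56 mm across, 85 mm high, beyond the cases; origin near the middle of its underside
- glass_jar: bystander: glass jar with a steel cap, 66 mm across, 75 mm high, beyond the cases; origin near the middle of its underside
- screwdriver: bystander: screwdriver 170 mm long lying between the robot and the cases; origin near the middle of its underside
Mind the look-alikes: they are no part of the job. What is shaped like the case_c but purple or red is not meant.

How it is judged:
On the way:
1. all three lids stand open at the same time (value of joint each of lid_a, lid_b, lid_c above 1.3 rad), for 0.2 s.
At the end, for the whole second after the job is handed in: The lid of the case that holds the ball bearing stands open (over 1.3 rad), the lids of the other two cases are shut (under 0.06 rad), all lids at rest; the bearing, the cap and the screw lie at rest in their cases within 50 mm of where they began (((horizontal distance between bearing and case_a below 0.05 m and value of joint lid_a above 1.3 rad and value of joint each of lid_b, lid_c below 0.06 rad) or (horizontal distance between bearing and case_b below 0.05 m and value of joint lid_b above 1.3 rad and value of joint each of lid_a, lid_c below 0.06 rad) or (horizontal distance between bearing and case_c below 0.05 m and value of joint lid_c above 1.3 rad and value of joint each of lid_a, lid_b below 0.06 rad)) and distance of each of bearing, end_cap, foot_screw from where it was at the start of the episode below 0.05 m and linear speed of each of bearing, end_cap, foot_screw below 0.02 m/s and velocity of joint lid_a between -0.1 and 0.1 rad/s and velocity of joint lid_b between -0.1 and 0.1 rad/s and velocity of joint lid_c between -0.1 and 0.1 rad/s); the robot touches nothing.
It fails at once if a bystander shoved more than 40 mm (distance of any of eyepiece, wrench, solder_spool, white_jar, glass_jar, screwdriver from where it was at the start of the episode above 0.04 m).
It fails at once if the eyepiece, spool or a jar knocked over (angle between any of eyepiece, solder_spool, white_jar, glass_jar's own z axis and vertical above 0.5 rad).
It fails at once if a part taken out of its case (distance of any of bearing, end_cap, foot_screw from where it was at the start of the episode above 0.06 m).
It also fails if it takes over 70 s, if anything falls off the work surface, if the arm or the gripper's body presses on something with over 40 N, if the wrist force passes 120 N, or if a joint passes its speed limit or range.

## Working session

There is one attempt and no reset: what is moved stays moved. The work goes in short steps, Python scripts to look and compute and a tool call to move; the robot and the scene stay as the last step left them, time stands still between calls to the robot, and variables do not carry over. Pictures are saved under pics/ and viewed, and the job is handed in when it is done.

Besides the shell and the picture viewer there is one more tool, called as a command line: name --argument value ..., lists and objects as JSON in quotes. apply_moves: Moves the arm, as the interface text tells. Its arguments: {"type":"object","properties":{"plan":{"type":"array","items":{"type":"number"}},"grip_force":{"type":"number"}},"required":["plan"]}

```bash
mkdir -p pics; python3 - <<'E'
from rig import *
import cv2,numpy as np
s=sense();print(s['time'],s['tcp_pos'],s['eef_rot'],s['grip_width'])
for n in("scene","top"):
    p,d=capture(n);cv2.imwrite(f"pics/{n}0.png",p[:,:,::-1]);np.savez(f"pics/{n}0.npz",p=p,d=d)
    c=calibration(n);print(n,c)
print(calibration("wrist"))
E
```

```text
0.0 [ 0.16289908 -0.52505817  0.20488944] [[ 9.55102224e-01  2.96276343e-01 -2.63822283e-04]
 [ 2.96276451e-01 -9.55101589e-01  1.10443901e-03]
 [ 7.52420704e-05 -1.13301649e-03 -9.99999355e-01]] 0.09373227632232073
scene {'intrinsics': array([[374.27913664,   0.        , 330.49167161],
       [  0.        , 374.27913664, 197.85073382],
       [  0.        ,   0.        ,   1.        ]]), 'rvec': array([ 1.62422986,  2.12584063, -0.71314843]), 'tvec': array([ 0.18517153, -0.35327604,  1.1168237 ])}
top {'intrinsics': array([[446.62178566,   0.        , 320.87862181],
       [  0.        , 446.62178566, 197.18546101],
       [  0.        ,   0.        ,   1.        ]]), 'rvec': array([ 2.13867241, -2.18768654,  0.08473953]), 'tvec': array([-0.03715726,  0.53733744,  1.08647673])}
{'intrinsics': array([[326.26087732,   0.        , 317.58100146],
       [  0.        , 326.26087732, 200.23511249],
       [  0.        ,   0.        ,   1.        ]]), 'hand_eye': array([[-7.70535947e-05, -9.72836400e-01, -2.31493701e-01,
         6.57051957e-02],
       [ 9.99999874e-01,  4.00144934e-05, -5.01012081e-04,
        -7.50121488e-04],
       [ 4.96665892e-04, -2.31493710e-01,  9.72836274e-01,
        -1.79901132e-01],
       [ 0.00000000e+00,  0.00000000e+00,  0.00000000e+00,
         1.00000000e+00]])}
```

View pics/scene0.png

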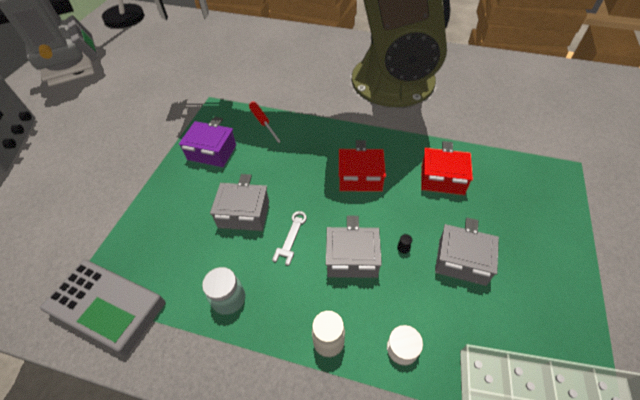

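View pics/top0.png

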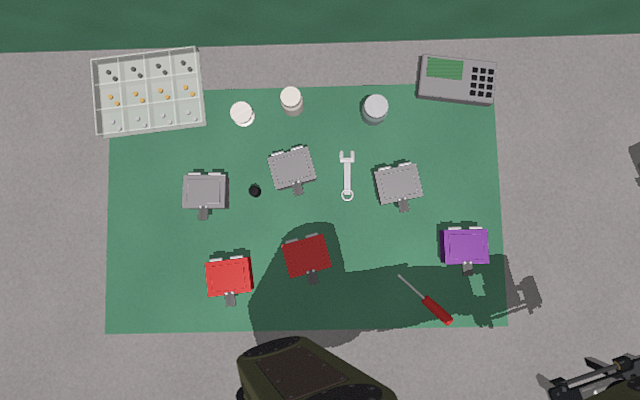

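```bash
cat > h.py <<'E'
import cv2,numpy as np
from rig import *
def cloud(n,d):
    c=calibration(n);K=c['intrinsics'];v,u=np.mgrid[0:400,0:640]
    P=np.stack([(u-K[0,2])*d/K[0,0],(v-K[1,2])*d/K[1,1],d],-1)
    if 'rvec' in c:
        R=cv2.Rodrigues(c['rvec'])[0];return (P-c['tvec'])@R
    s=sense();H=c['hand_eye'];P=P@H[:3,:3].T+H[:3,3];return P@s['eef_rot'].T+s['tcp_pos']
E
python3 - <<'E'
from h import *
z=np.load('pics/top0.npz');W=cloud('top',z['d']);p=z['p']
H=W[...,2];m=((H>0.044)&(H<0.07)).astype(np.uint8)
n,l,st,ce=cv2.connectedComponentsWithStats(m)
for i in range(1,n):
    if st[i,4]<300:continue
    q=W[l==i]
    xy=q[:,:2].astype(np.float32)
    r=cv2.minAreaRect(xy*1000)
    # plate only: opened mask
    mm=cv2.morphologyEx((l==i).astype(np.uint8),cv2.MORPH_OPEN,np.ones((17,17)))
    r2=cv2.minAreaRect((W[mm>0][:,:2]*1000).astype(np.float32))
    t=((l==i)&(cv2.dilate(mm,np.ones((5,5)))==0));lab=cv2.connectedComponentsWithStats(t.astype(np.uint8))
    k=1+np.argmax(lab[2][1:,4]);T=W[lab[1]==k]
    # rgb mean
    print(ce[i],st[i,4],p[l==i].mean(0).round(),'z',np.median(q[:,2]).round(4),'all',r,'plate',r2,'tab',T.mean(0).round(4),len(T))
E
```

```text
[291.21906566 168.69823232] 1584 [155. 152. 154.] z 0.0561 all ((597.7007446289062, 19.134490966796875), (117.37500762939453, 103.87763977050781), 14.561563491821289) plate ((612.6631469726562, 38.61540222167969), (64.373291015625, 66.42696380615234), 89.06182861328125) tab [0.5952 0.0014 0.0559] 768
[398.02328431 184.59926471] 1632 [157. 153. 155.] z 0.0562 all ((551.7066650390625, -238.8730926513672), (116.7318344116211, 104.44347381591797), 10.570998191833496) plate ((571.6414184570312, -236.3974609375), (95.6259765625, 79.58966827392578), 89.19548797607422) tab [ 0.5232 -0.2468  0.0561] 377
[203.12997512 192.53606965] 1608 [152. 149. 151.] z 0.0563 all ((544.0130004882812, 237.97061157226562), (114.30023956298828, 105.26590728759766), 0.14542275667190552) plate ((554.115234375, 224.67022705078125), (79.66392517089844, 81.72097778320312), 89.02198028564453) tab [0.5563 0.279  0.0559] 282
[465.3693901  247.32796318] 1738 [149.  98. 167.] z 0.0569 all ((397.66650390625, -391.5071716308594), (115.21569061279297, 105.33763122558594), 0.6598860621452332) plate ((407.1417236328125, -406.10430908203125), (72.96167755126953, 78.26614379882812), 88.57733154296875) tab [ 0.4097 -0.3534  0.0563] 448
[305.87336504 256.69143876] 1682 [126.  49.  48.] z 0.057 all ((383.2077331542969, -12.820014953613281), (116.64934539794922, 104.02802276611328), 14.254056930541992) plate ((397.7068786621094, -13.639209747314453), (71.9981918334961, 90.5582275390625), 88.73067474365234) tab [0.388  0.0315 0.0564] 264
[227.33918129 277.80935673] 1710 [202.  89.  86.] z 0.0572 all ((336.6768493652344, 177.66476440429688), (117.11795806884766, 105.16738891601562), 5.95872688293457) plate ((351.8956604003906, 176.98374938964844), (100.71226501464844, 80.68614959716797), 88.85755157470703) tab [0.2977 0.1833 0.0574] 187
```

```bash
python3 - <<'E'
from h import *
import rig
print([k for k in dir(rig) if not k.startswith('_')]); print(getattr(rig,'tcp_to_grasp',None))
s=sense();print(s['time'])
z=np.load('pics/top0.npz');W=cloud('top',z['d'])
for nm,c,yaw in (('L',(.544,.238),.0025),('M',(.5977,.0191),.2541),('R',(.5517,-.2389),.1845)):
    q=W[(W[...,2]>.046)&(W[...,2]<.07)]; q=q[np.hypot(*(q[:,:2]-c).T)<.085]
    R=np.array([[np.cos(yaw),-np.sin(yaw)],[np.sin(yaw),np.cos(yaw)]])
    e=(q[:,:2]-c)@R
    # hinge lugs / tab  profile: width in y per x bin
    for a in np.arange(-.06,.06,.004):
        b=e[(e[:,0]>=a)&(e[:,0]<a+.004),1]
        if len(b):print(nm,round(a,3),len(b),b.min().round(4),b.max().round(4),b.mean().round(4))
    t=e[e[:,0]<e[:,0].min()+.018]
    xm=e[:,0].min(); print('xmin',xm,'tabctr world',R@np.array([xm+.011,t[:,1].mean()])+c)
E
```

```text
['IKError', 'calibration', 'capture', 'hand_in', 'sense', 'tcp_to_grasp']
0.0188
0.1
L -0.06 10 -0.01 0.0109 -0.0001
L -0.056 17 -0.0108 0.0106 -0.0013
L -0.052 13 -0.0104 0.0114 0.0015
L -0.048 20 -0.0115 0.0115 0.0001
L -0.044 13 -0.0114 0.0109 -0.0019
L -0.04 17 -0.0109 0.0115 0.0016
L -0.036 20 -0.0112 0.012 0.0
L -0.032 59 -0.0513 0.0509 -0.0087
L -0.028 73 -0.0516 0.0508 0.0036
L -0.024 66 -0.0518 0.0524 -0.0059
L -0.02 74 -0.0527 0.05 -0.001
L -0.016 66 -0.052 0.051 0.0033
L -0.012 76 -0.0521 0.0508 -0.0051
L -0.008 70 -0.0524 0.0505 -0.0007
L -0.004 68 -0.0515 0.0505 0.0022
L 0.0 74 -0.052 0.0507 -0.0052
L 0.004 71 -0.0519 0.0515 -0.0007
L 0.008 67 -0.0519 0.05 0.0014
L 0.012 70 -0.0522 0.0511 -0.0054
L 0.016 68 -0.0519 0.0515 0.0023
L 0.02 71 -0.0526 0.051 -0.003
L 0.024 69 -0.0527 0.0503 -0.002
L 0.028 67 -0.0521 0.0526 0.0021
L 0.032 69 -0.0518 0.0483 -0.0065
L 0.036 73 -0.0524 0.0486 -0.0015
L 0.04 62 -0.052 0.0483 0.0001
L 0.044 68 -0.052 0.0487 -0.0046
L 0.048 64 -0.0526 0.0484 0.0037
L 0.052 41 -0.0418 0.0487 -0.0063
L 0.056 12 0.0105 0.0368 0.0232
xmin -0.057136947995
[... 1473 characters left out ...]
507 0.0002
R -0.016 73 -0.0522 0.0519 0.0005
R -0.012 72 -0.0501 0.0519 0.0006
R -0.008 71 -0.0508 0.0507 0.0003
R -0.004 68 -0.0517 0.0516 0.0008
R 0.0 70 -0.0503 0.0515 0.0001
R 0.004 69 -0.0514 0.0506 0.0005
R 0.008 74 -0.0507 0.0513 0.0011
R 0.012 70 -0.0508 0.0513 -0.0
R 0.016 70 -0.0521 0.0495 -0.0004
R 0.02 70 -0.05 0.0519 0.001
R 0.024 72 -0.0511 0.0509 0.0006
R 0.028 70 -0.0514 0.0518 -0.0003
R 0.032 71 -0.0503 0.0515 0.0009
R 0.036 69 -0.0518 0.051 -0.0012
R 0.04 69 -0.0522 0.0517 0.0016
R 0.044 69 -0.0507 0.0515 0.0004
R 0.048 63 -0.0515 0.0504 -0.001
R 0.052 41 -0.0408 0.0392 -0.0014
R 0.056 24 -0.0393 0.0385 0.0022
xmin -0.05835444906944478 tabctr world [ 0.50502655 -0.24692993]
```

```bash
cat >> h.py <<'E'
from scipy.spatial.transform import Rotation as Rn
C={'L':((.544,.238),-.02),'M':((.5977,.0191),.2541),'R':((.5517,-.2389),.1845)}
def pt(k,th,down=.010,up=0):
    c,y=C[k];ex=np.array([np.cos(y),np.sin(y),0]);h=np.r_[c,.0505]+.0505*ex
    a=-.099*np.cos(th)+.003*np.sin(th);b=.099*np.sin(th)+.003*np.cos(th)
    return h+a*ex+np.r_[0,0,b-down+up]
def delta(p,yaw=None):
    s=sense();R=s['eef_rot'];d=R.T@(np.asarray(p)-s['tcp_pos'])*100
    if yaw is None: r=np.zeros(3)
    else: r=Rn.from_matrix(R.T@Rn.from_euler('z',yaw).as_matrix()@np.diag([1,-1,-1])).as_rotvec()*180/np.pi
    return np.r_[d,r].round(2)
E
python3 - <<'E'
from h import *
print(delta(pt('R',0,up=.09),C['R'][1]),delta(pt('R',0),C['R'][1]))
E
```

```text
[ 40.79 -16.37   7.17  -0.06  -0.     6.67] [ 40.79 -16.36  16.17  -0.06  -0.     6.67]
```

apply_moves --plan '[0, 40.8, -16.4, 7.2, 0, 0, 6.7, 0, 40.8, -16.4, 7.2, 0, 0, 6.7, 0, 40.8, -16.4, 7.2, 0, 0, 6.7, 0, 40.8, -16.4, 7.2, 0, 0, 6.7, 0, 40.8, -16.4, 7.2, 0, 0, 6.7, 0, 40.8, -16.4, 7.2, 0, 0, 6.7, 0, 40.8, -16.4, 7.2, 0, 0, 6.7, 0, 40.8, -16.4, 7.2, 0, 0, 6.7, 0, 40.8, -16.4, 7.2, 0, 0, 6.7, 0, 40.8, -16.4, 7.2, 0, 0, 6.7, 0, 40.8, -16.4, 7.2, 0, 0, 6.7, 0, 40.8, -16.4, 7.2, 0, 0, 6.7]' --grip_force 8

```text
time: 1.1
tcp_pos: [0.5065, -0.2438, 0.1316]
eef_rot: [[0.982, 0.187, -0.002], [0.187, -0.982, 0.002], [-0.001, -0.003, -1.0]]
ft_force: [-0.1, 0.1, -0.6]
grip_width: 0.094
```

```bash
python3 - <<'E'
from h import *
s=sense();print(s['time'],s['tcp_pos'],s['q'],s['grip_width'])
print(delta(pt('R',0,up=.09),C['R'][1]),delta(pt('R',0),C['R'][1]))
p,d=capture('wrist');cv2.imwrite('pics/w1.png',p[:,:,::-1])
W=cloud('wrist',d);c,y=C['R'];ex=np.array([np.cos(y),np.sin(y)]);ey=np.array([-ex[1],ex[0]])
e=W[...,:2]-c;a=e@ex;b=e@ey;m=(W[...,2]>.045)&(W[...,2]<.07)&(abs(b)<.03)&(a<-.036)&(a>-.075)
print(m.sum(),a[m].min(),b[m].min(),b[m].max(),np.median(W[...,2][m]))
E
```

```text
1.1 [ 0.50654624 -0.24377585  0.13161278] [-5.14351518e-01  3.97868105e-01  1.56809558e+00  1.48606525e-03
  1.17817669e+00  8.67851356e-01] 0.09399298552807445
[-0.32  0.35 -0.19 -0.15  0.06  0.2 ] [-0.31  0.37  8.81 -0.15  0.06  0.2 ]
890 -0.060727817286010476 -0.012845032245410282 0.010800851224254839 0.057657025442104146
```

View pics/w1.png

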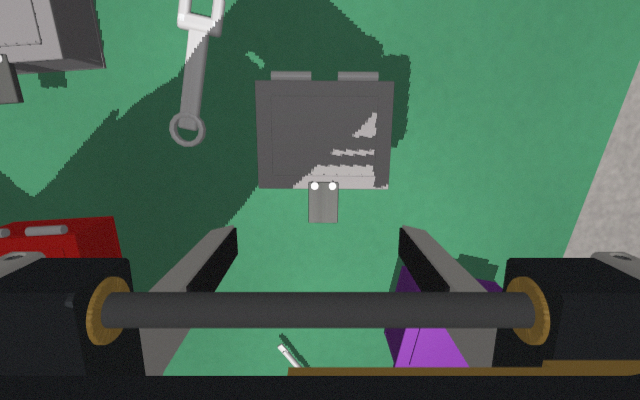

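The wrist picture shows the tab at (323,203), centred between the fingers and agreeing with the top view. Next I go down and pinch it.

apply_moves --plan '[0, -0.3, 0.3, 3, 0, 0, 0, 0, -0.3, 0.3, 6, 0, 0, 0, 0, -0.3, 0.3, 8.8, 0, 0, 0, 0, -0.3, 0.3, 8.8, 0, 0, 0, 1, -0.3, 0.3, 8.8, 0, 0, 0, 1, -0.3, 0.3, 8.8, 0, 0, 0, 1, -0.3, 0.3, 8.8, 0, 0, 0, 1, -0.3, 0.3, 8.8, 0, 0, 0, 1, -0.3, 0.3, 8.8, 0, 0, 0, 1, -0.3, 0.3, 8.8, 0, 0, 0]' --grip_force 8

```text
time: 1.98
tcp_pos: [0.5027, -0.249, 0.0448]
eef_rot: [[0.982, 0.186, -0.001], [0.186, -0.982, 0.001], [-0.001, -0.002, -1.0]]
ft_force: [-0.3, 0.3, -0.3]
grip_width: 0.0574
```

```bash
python3 - <<'E'
from h import *
s=sense();print(s['time'],s['tcp_pos'],s['grip_width'],s['ft_force'])
for t in np.linspace(.15,1.8,12):print(round(t,2),delta(pt('R',t)))
E
```

```text
1.9833 [ 0.50274529 -0.24896884  0.04476114] 0.05738673571376752 [-0.28077273  0.26441755 -0.32490483]
0.15 [ 0.3  -0.09 -1.35  0.    0.    0.  ]
0.3 [ 0.68 -0.09 -2.79  0.    0.    0.  ]
0.45 [ 1.26 -0.09 -4.15  0.    0.    0.  ]
0.6 [ 2.04 -0.09 -5.41  0.    0.    0.  ]
0.75 [ 3.   -0.09 -6.54  0.    0.    0.  ]
0.9 [ 4.12 -0.09 -7.52  0.    0.    0.  ]
1.05 [ 5.38 -0.09 -8.31  0.    0.    0.  ]
1.2 [ 6.73 -0.09 -8.91  0.    0.    0.  ]
1.35 [ 8.17 -0.08 -9.3   0.    0.    0.  ]
1.5 [ 9.64 -0.08 -9.48  0.    0.    0.  ]
1.65 [11.12 -0.07 -9.42  0.    0.    0.  ]
1.8 [12.58 -0.07 -9.15  0.    0.    0.  ]
```

apply_moves --plan '[1, 0.1, -0.1, 0.1, 0, 0, 0, 1, 0.1, -0.1, 0.1, 0, 0, 0, 1, 0.1, -0.1, 0.1, 0, 0, 0, 1, 0.1, -0.1, 0.1, 0, 0, 0, 1, 0.1, -0.1, 0.1, 0, 0, 0, 1, 0.1, -0.1, 0.1, 0, 0, 0, 1, 0.1, -0.1, 0.1, 0, 0, 0]' --grip_force 8

```text
time: 2.57
tcp_pos: [0.5036, -0.2482, 0.0438]
eef_rot: [[0.983, 0.186, -0.0], [0.186, -0.983, 0.001], [-0.0, -0.001, -1.0]]
ft_force: [-0.1, -4.1, -1.5]
grip_width: 0.0239
```

```bash
python3 - <<'E'
from h import *
s=sense();print(s['time'],s['tcp_pos'],s['grip_width'],s['ft_force'])
for t in np.linspace(.15,1.8,12):print(round(t,2),delta(pt('R',t)))
E
```

```text
2.5667 [ 0.50361869 -0.24816487  0.04384889] 0.023946680792479635 [-0.13831162 -4.11618325 -1.54583125]
0.15 [ 0.2  -0.03 -1.44  0.    0.    0.  ]
0.3 [ 0.58 -0.03 -2.88  0.    0.    0.  ]
0.45 [ 1.16 -0.03 -4.24  0.    0.    0.  ]
0.6 [ 1.94 -0.03 -5.5   0.    0.    0.  ]
0.75 [ 2.91 -0.03 -6.63  0.    0.    0.  ]
0.9 [ 4.03 -0.02 -7.61  0.    0.    0.  ]
1.05 [ 5.28 -0.02 -8.4   0.    0.    0.  ]
1.2 [ 6.64 -0.02 -9.    0.    0.    0.  ]
1.35 [ 8.07 -0.01 -9.39  0.    0.    0.  ]
1.5 [ 9.54 -0.01 -9.56  0.    0.    0.  ]
1.65 [ 1.103e+01 -1.000e-02 -9.510e+00  0.000e+00  0.000e+00  0.000e+00]
1.8 [12.49 -0.   -9.24  0.    0.    0.  ]
```

apply_moves --plan '[1, 0.2, 0, -1.4, 0, 0, 0, 1, 0.5, 0, -2.8, 0, 0, 0, 1, 1.1, 0, -4.2, 0, 0, 0, 1, 1.9, 0, -5.5, 0, 0, 0, 1, 2.8, 0, -6.6, 0, 0, 0, 1, 4.0, 0, -7.6, 0, 0, 0, 1, 5.2, 0, -8.4, 0, 0, 0, 1, 6.6, 0, -9.0, 0, 0, 0, 1, 8.0, 0, -9.4, 0, 0, 0, 1, 9.5, 0, -9.6, 0, 0, 0, 1, 11.0, 0, -9.5, 0, 0, 0, 1, 11.6, 0, -9.4, 0, 0, 0]'

```text
time: 3.57
tcp_pos: [0.6195, -0.2269, 0.1392]
eef_rot: [[0.982, 0.187, 0.002], [0.187, -0.982, -0.001], [0.002, 0.002, -1.0]]
ft_force: [1.2, -3.1, 9.2]
grip_width: 0.024
```

```bash
python3 - <<'E'
from h import *
s=sense();print(s['time'],s['tcp_pos'],s['grip_width'],s['ft_force'])
p,d=capture('scene');cv2.imwrite('pics/s2.png',p[:,:,::-1])
print(delta(pt('R',1.72)),delta(pt('R',1.8,up=.06)),delta(pt('M',0,up=.09),C['M'][1]))
E
```

```text
3.5667 [ 0.61952033 -0.22692829  0.1391677 ] 0.024013389220563022 [ 1.17725585 -3.12645461  9.16646592]
[-0.1  -0.07  0.1   0.    0.    0.  ] [ 0.69 -0.05 -5.72  0.    0.    0.  ] [ -2.42 -24.26   0.5    0.1   -0.14  -3.79]
```

View pics/s2.png

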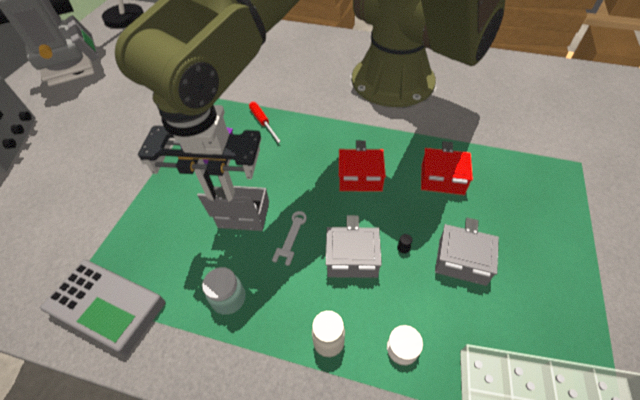

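apply_moves --plan '[0, 0.1, 0, 0, 0, 0, 0, 0, 0.1, 0, 0, 0, 0, 0, 0, 0.1, 0, 0, 0, 0, 0, 0, 0.1, 0, 0, 0, 0, 0, 0, 0.1, 0, -3, 0, 0, 0, 0, 0, 0, -7, 0, 0, 0, 0, -2.4, -4, -7, 0, 0, 2, 0, -2.4, -8, -7, 0, 0, 4, 0, -2.4, -12, -7, 0, 0, 4, 0, -2.4, -16, -6, 0, 0, 4, 0, -2.4, -20, -4, 0, 0, 4, 0, -2.4, -24.2, -2, 0, 0, 4]'

```text
time: 4.62
tcp_pos: [0.5516, 0.0006, 0.1621]
eef_rot: [[0.993, 0.118, 0.004], [0.118, -0.993, -0.001], [0.004, 0.002, -1.0]]
ft_force: [1.4, -0.1, -0.1]
grip_width: 0.0935
```

```bash
python3 - <<'E'
from h import *
s=sense();print(s['time'],s['tcp_pos'],s['grip_width'],s['ft_force'])
p,d=capture('top');cv2.imwrite('pics/t3.png',p[:,:,::-1])
W=cloud('top',d)
c,y=C['R'];e=W-np.r_[c,0];m=(np.hypot(e[...,0],e[...,1])<.12)&(W[...,2]>.12)&(W[...,2]<.17);print(m.sum(),np.median(W[m],0) if m.sum() else 0)
print(delta(pt('M',0,up=.09),C['M'][1]),delta(pt('M',0),C['M'][1]))
E
```

```text
4.6167 [0.55160087 0.00058268 0.16210127] 0.09347424090089904 [ 1.41405303 -0.10159767 -0.12098799]
220 [ 0.62350336 -0.2247912   0.13021073]
[ 0.17 -0.08  2.47 -0.05  0.1  -7.62] [ 0.19 -0.07 11.47 -0.05  0.1  -7.62]
```

View pics/t3.png

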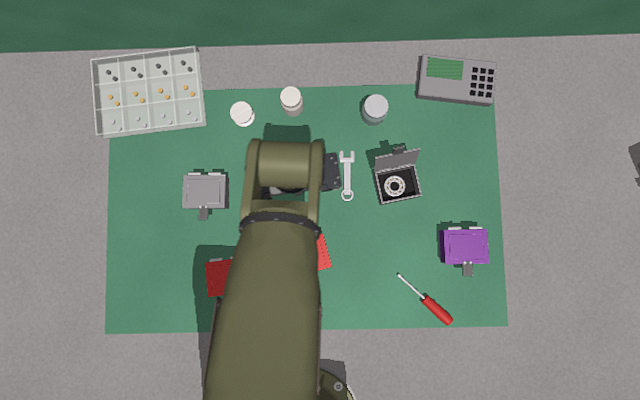

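The right case stands open, and a ring with a hole shows in it at (395,186). On to the middle case. My last turn had the wrong sign, so I correct it here.

apply_moves --plan '[0, 0.2, -0.1, 2, 0, 0, -5, 0, 0.2, -0.1, 5, 0, 0, -7.6, 0, 0.2, -0.1, 8, 0, 0, -7.6, 0.7, 0.2, -0.1, 11.5, 0, 0, -7.6, 1, 0.2, -0.1, 11.5, 0, 0, -7.6, 1, 0.2, -0.1, 11.5, 0, 0, -7.6, 1, 0.2, -0.1, 11.5, 0, 0, -7.6, 1, 0.2, -0.1, 11.5, 0, 0, -7.6, 1, 0.2, -0.1, 11.5, 0, 0, -7.6, 1, 0.2, -0.1, 11.5, 0, 0, -7.6, 1, 0.2, -0.1, 11.5, 0, 0, -7.6, 1, 0.2, -0.1, 11.5, 0, 0, -7.6]' --grip_force 8

```text
time: 5.67
tcp_pos: [0.551, 0.0072, 0.0436]
eef_rot: [[0.968, 0.251, -0.001], [0.251, -0.968, 0.001], [-0.001, -0.001, -1.0]]
ft_force: [-0.4, 0.7, -0.5]
grip_width: 0.0373
```

```bash
python3 - <<'E'
from h import *
s=sense();print(s['time'],s['tcp_pos'],s['grip_width'],s['ft_force'])
print(delta(pt('M',0),C['M'][1]))
for t in [.15,.9,1.5,1.72]:print(round(t,2),delta(pt('M',t)))
E
```

```text
5.6667 [0.55098141 0.00718927 0.04363682] 0.037287998735686834 [-0.40648369  0.74598428 -0.54394354]
[-0.03  0.02  0.01 -0.05  0.06 -0.03]
0.15 [ 0.13  0.02 -1.46  0.    0.    0.  ]
0.9 [ 3.94  0.01 -7.63  0.    0.    0.  ]
1.5 [ 9.46  0.01 -9.59  0.    0.    0.  ]
1.72 [ 1.163e+01  1.000e-02 -9.440e+00  0.000e+00  0.000e+00  0.000e+00]
```

apply_moves --plan '[1, 0, 0, 0, 0, 0, 0, 1, 0, 0, 0, 0, 0, 0, 1, 0, 0, 0, 0, 0, 0, 1, 0, 0, 0, 0, 0, 0, 1, 0.1, 0, -1.4, 0, 0, 0, 1, 0.5, 0, -2.9, 0, 0, 0, 1, 1.1, 0, -4.2, 0, 0, 0, 1, 1.9, 0, -5.5, 0, 0, 0, 1, 2.8, 0, -6.6, 0, 0, 0, 1, 3.9, 0, -7.6, 0, 0, 0, 1, 5.2, 0, -8.4, 0, 0, 0, 1, 6.5, 0, -9.0, 0, 0, 0]'

```text
time: 6.67
tcp_pos: [0.6145, 0.0231, 0.1344]
eef_rot: [[0.968, 0.251, -0.001], [0.251, -0.968, -0.0], [-0.001, 0.0, -1.0]]
ft_force: [0.2, -5.1, -0.6]
grip_width: 0.0241
```

```bash
python3 - <<'E'
from h import *
s=sense();print(s['time'],s['tcp_pos'],s['grip_width'],s['ft_force'])
for t in [1.35,1.5,1.65,1.72]:print(round(t,2),delta(pt('M',t)))
print(delta(pt('L',0,up=.09),C['L'][1]))
E
```

```text
6.6667 [0.61452936 0.02305179 0.13442424] 0.024115198060074228 [ 0.17929127 -5.09340539 -0.61531348]
1.35 [ 1.45 -0.04 -0.33  0.    0.    0.  ]
1.5 [ 2.92 -0.04 -0.51  0.    0.    0.  ]
1.65 [ 4.4  -0.04 -0.46  0.    0.    0.  ]
1.72 [ 5.09 -0.04 -0.36  0.    0.    0.  ]
[-6.110e+00 -2.389e+01  1.000e-01  1.000e-02  6.000e-02  1.566e+01]
```

apply_moves --plan '[1, 1.4, 0, -0.3, 0, 0, 0, 1, 2.9, 0, -0.5, 0, 0, 0, 1, 4.3, 0, -0.5, 0, 0, 0, 1, 5.1, 0, -0.4, 0, 0, 0, 0, 5.1, 0, -0.4, 0, 0, 0, 0, 5.1, 0, -0.4, 0, 0, 0, 0, 5.1, 0, -0.4, 0, 0, 0, 0, 5.1, 0, -0.4, 0, 0, 0, 0, 5.1, 0, -0.4, 0, 0, 0, 0, 5.1, 0, -3.5, 0, 0, 0, 0, 5.1, 0, -7, 0, 0, 0, 0, 3, -3, -7.5, 0, 0, 4]'

```text
time: 7.67
tcp_pos: [0.64, 0.0569, 0.2157]
eef_rot: [[0.984, 0.18, 0.009], [0.18, -0.984, -0.001], [0.009, 0.002, -1.0]]
ft_force: [0.9, -0.1, 1.4]
grip_width: 0.0739
```

```bash
python3 - <<'E'
from h import *
s=sense();print(s['time'],s['tcp_pos'],s['grip_width'],s['ft_force'])
print(delta(pt('L',0,up=.09),C['L'][1]),delta(pt('L',0),C['L'][1]))
E
```

```text
7.6667 [0.63999788 0.05690289 0.21566397] 0.07385555380435618 [ 0.87744218 -0.08615123  1.4425744 ]
[-11.   -20.53   8.08   0.07  -0.51  11.53] [-11.08 -20.55  17.08   0.07  -0.51  11.53]
```

apply_moves --plan '[0, -2, -4, 0, 0, 0, 5, 0, -4, -8, 0, 0, 0, 11, 0, -6, -12, 1, 0, 0, 11.5, 0, -8, -16, 4, 0, -0.5, 11.5, 0, -11, -20.5, 8, 0, -0.5, 11.5, 0, -11.1, -20.5, 8, 0, -0.5, 11.5, 0, -11.1, -20.5, 8, 0, -0.5, 11.5]'

```text
time: 8.25
tcp_pos: [0.4896, 0.2409, 0.1304]
eef_rot: [[1.0, -0.016, -0.006], [-0.016, -1.0, -0.003], [-0.006, 0.003, -1.0]]
ft_force: [0.1, -0.6, -1.5]
grip_width: 0.0936
```

```bash
python3 - <<'E'
from h import *
s=sense();print(s['time'],s['tcp_pos'],s['grip_width'],s['ft_force'])
print(delta(pt('L',0),C['L'][1]))
p,d=capture('wrist');cv2.imwrite('pics/w4.png',p[:,:,::-1])
W=cloud('wrist',d);c,y=C['L'];ex=np.array([np.cos(y),np.sin(y)]);ey=np.array([-ex[1],ex[0]])
e=W[...,:2]-c;a=e@ex;b=e@ey;m=(W[...,2]>.045)&(W[...,2]<.07)&(abs(b)<.03)&(a<-.036)&(a>-.075)
print(m.sum(),a[m].min(),b[m].min(),b[m].max(),np.median(W[...,2][m]))
p,d=capture('scene');cv2.imwrite('pics/s4.png',p[:,:,::-1])
E
```

```text
8.25 [0.4896272 0.2408834 0.1304322] 0.09364688578623334 [ 0.11821004 -0.56255773 -1.4929414 ]
[0.64 0.16 8.69 0.17 0.33 0.22]
727 -0.055972911482347565 -0.012590164768885519 0.011396608165441793 0.05910623826616766
```

View pics/s4.png

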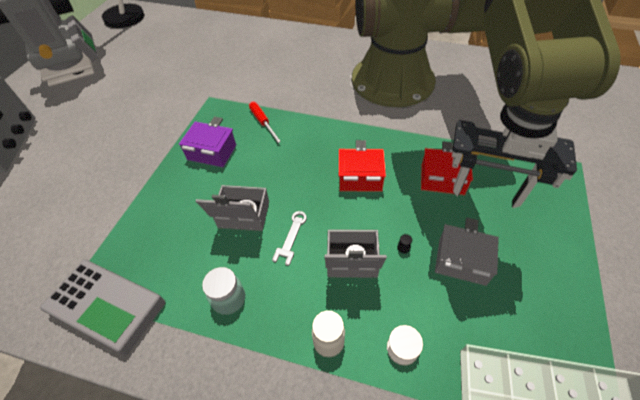

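The scene picture shows the right case (238,207) and the middle case (355,253) open. The left one is still shut.

apply_moves --plan '[0, 0.7, 0.15, 2, 0, 0, 0, 0, 0.7, 0.15, 5, 0, 0, 0, 0.7, 0.7, 0.15, 8.7, 0, 0, 0, 1, 0.7, 0.15, 8.7, 0, 0, 0, 1, 0.7, 0.15, 8.7, 0, 0, 0, 1, 0.7, 0.15, 8.7, 0, 0, 0, 1, 0.7, 0.15, 8.7, 0, 0, 0, 1, 0.7, 0.15, 8.7, 0, 0, 0, 1, 0.7, 0.15, 8.7, 0, 0, 0, 1, 0.7, 0.15, 8.7, 0, 0, 0, 1, 0.7, 0.15, 8.7, 0, 0, 0, 1, 0.7, 0.15, 8.7, 0, 0, 0]'

```text
time: 9.35
tcp_pos: [0.5006, 0.2374, 0.0472]
eef_rot: [[1.0, -0.017, -0.001], [-0.017, -1.0, -0.002], [-0.001, 0.002, -1.0]]
ft_force: [-0.4, -0.1, -0.0]
grip_width: 0.0308
```

```bash
python3 - <<'E'
from h import *
s=sense();print(s['time'],s['tcp_pos'],s['grip_width'],s['ft_force'])
for t in [0,.15,.9,1.5,1.72]:print(round(t,2),delta(pt('L',t)))
E
```

```text
9.35 [0.50058867 0.23737905 0.04716175] 0.030786478322736045 [-0.35257751 -0.09136136 -0.03230262]
0 [-0.51 -0.15  0.37  0.    0.    0.  ]
0.15 [-0.36 -0.15 -1.11  0.    0.    0.  ]
0.9 [ 3.47 -0.13 -7.28  0.    0.    0.  ]
1.5 [ 8.98 -0.11 -9.24  0.    0.    0.  ]
1.72 [11.15 -0.1  -9.09  0.    0.    0.  ]
```

apply_moves --plan '[0.6, -0.4, -0.1, 0.4, 0, 0, 0, 0.6, -0.4, -0.1, 0.4, 0, 0, 0, 0.6, -0.4, -0.1, 0.4, 0, 0, 0, 1, -0.4, -0.1, 0.4, 0, 0, 0, 1, -0.4, -0.1, 0.4, 0, 0, 0, 1, -0.4, -0.1, 0.4, 0, 0, 0, 1, -0.4, -0.1, 0.4, 0, 0, 0, 1, -0.4, -0.1, 0.4, 0, 0, 0]'

```text
time: 10.02
tcp_pos: [0.4967, 0.2386, 0.0432]
eef_rot: [[1.0, -0.017, -0.0], [-0.017, -1.0, -0.001], [-0.0, 0.001, -1.0]]
ft_force: [0.9, 2.4, 0.8]
grip_width: 0.0234
```

```bash
python3 - <<'E'
from h import *
s=sense();print(s['time'],s['tcp_pos'],s['grip_width'],s['ft_force'])
for t in list(np.linspace(0,1.65,12))+[1.72]:print(round(t,2),delta(pt('L',t)))
E
```

```text
10.0167 [0.49665661 0.23856877 0.04322474] 0.02341511462431446 [0.85838568 2.39514789 0.79827904]
0.0 [-0.12 -0.04 -0.03  0.    0.    0.  ]
0.15 [ 0.04 -0.04 -1.5   0.    0.    0.  ]
0.3 [ 0.41 -0.03 -2.94  0.    0.    0.  ]
0.45 [ 1.   -0.03 -4.3   0.    0.    0.  ]
0.6 [ 1.78 -0.03 -5.57  0.    0.    0.  ]
0.75 [ 2.74 -0.02 -6.7   0.    0.    0.  ]
0.9 [ 3.86 -0.02 -7.67  0.    0.    0.  ]
1.05 [ 5.12 -0.01 -8.47  0.    0.    0.  ]
1.2 [ 6.47 -0.01 -9.07  0.    0.    0.  ]
1.35 [ 7.91 -0.   -9.46  0.    0.    0.  ]
1.5 [ 9.38 -0.   -9.63  0.    0.    0.  ]
1.65 [10.86  0.   -9.58  0.    0.    0.  ]
1.72 [ 1.155e+01  1.000e-02 -9.480e+00  0.000e+00  0.000e+00  0.000e+00]
```

apply_moves --plan '[1, 0.1, 0, -1.4, 0, 0, 0, 1, 0.5, 0, -2.9, 0, 0, 0, 1, 1.1, 0, -4.2, 0, 0, 0, 1, 1.8, 0, -5.5, 0, 0, 0, 1, 2.8, 0, -6.6, 0, 0, 0, 1, 3.9, 0, -7.6, 0, 0, 0, 1, 5.1, 0, -8.4, 0, 0, 0, 1, 6.5, 0, -9.0, 0, 0, 0, 1, 7.9, 0, -9.4, 0, 0, 0, 1, 9.4, 0, -9.6, 0, 0, 0, 1, 10.9, 0, -9.5, 0, 0, 0, 1, 11.6, 0, -9.4, 0, 0, 0]'

```text
time: 11.02
tcp_pos: [0.6145, 0.2362, 0.1383]
eef_rot: [[1.0, -0.018, 0.002], [-0.018, -1.0, -0.001], [0.002, 0.001, -1.0]]
ft_force: [-0.2, -2.6, 7.7]
grip_width: 0.0239
```

apply_moves --plan '[0, 0.1, 0, 0, 0, 0, 0, 0, 0.1, 0, 0, 0, 0, 0, 0, 0.1, 0, 0, 0, 0, 0, 0, 0.1, 0, 0, 0, 0, 0, 0, 0.1, 0, 0, 0, 0, 0, 0, 0.1, 0, -4, 0, 0, 0, 0, -2, 0, -8, 0, 0, 0, 0, -6, 0, -11, 0, 0, 0, 0, -10, 0, -13, 0, 0, 0, 0, -14, 0, -13, 0, 0, 0, 0, -18, 0, -13, 0, 0, 0, 0, -22, 0, -13, 0, 0, 0]'

```text
time: 12.02
tcp_pos: [0.4001, 0.2399, 0.2682]
eef_rot: [[1.0, -0.018, 0.003], [-0.018, -1.0, -0.001], [0.003, 0.001, -1.0]]
ft_force: [-0.3, -0.0, -0.2]
grip_width: 0.0938
```

```bash
python3 - <<'E'
from h import *
s=sense();print(s['time'],s['tcp_pos'],s['grip_width'],s['ft_force'])
for n in('top','scene','wrist'):
    p,d=capture(n);cv2.imwrite(f'pics/{n}5.png',p[:,:,::-1])
    if n=='top':cv2.imwrite('pics/top5c.png',cv2.resize(p[90:230,160:440,::-1],(784,392)))
E
```

```text
12.0167 [0.40010795 0.23992917 0.26820015] 0.09384252638748791 [-0.260139   -0.02083252 -0.17426034]
```

View pics/top5c.png

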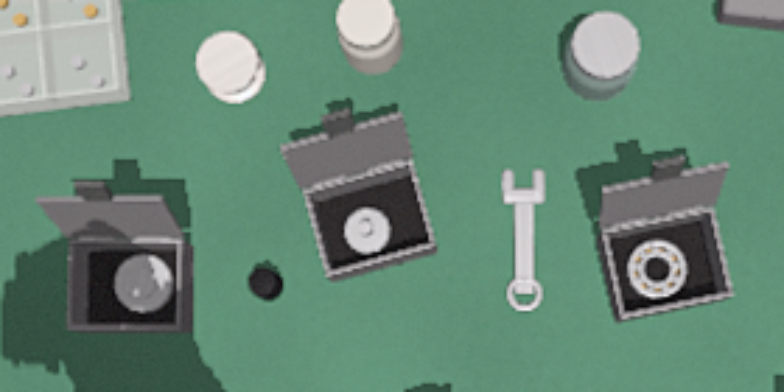

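View pics/scene5.png

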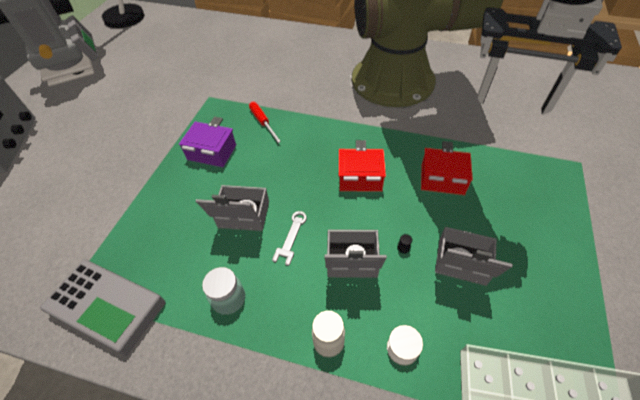

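All three lids stand open. The right case holds the ball bearing (ring with balls and a dark hole); the left and middle discs have no hole. Now I shut the left and the middle, starting with the left.

```bash
python3 - <<'E'
from h import *
s=sense();print(s['time'],s['tcp_pos'])
print(delta(pt('L',1.8,up=.06),C['L'][1]),delta(pt('L',1.8),C['L'][1]))
_,d=capture('top');W=cloud('top',d)
for k in 'LMR':
    c,y=C[k];ex=np.array([np.cos(y),np.sin(y)]);ey=np.array([-ex[1],ex[0]])
    e=W[...,:2]-c;a=e@ex-.0505;b=e@ey;m=(W[...,2]>.145)&(W[...,2]<.18)&(abs(b)<.03)&(abs(a)<.06)
    m2=(W[...,2]>.06)&(W[...,2]<.13)&(abs(b)<.05)&(abs(a)<.06)
    print(k,m.sum(),a[m].mean(),b[m].mean(),W[...,2][m].max(), 'slope',np.polyfit(W[...,2][m2]-.0505,a[m2],1))
E
```

```text
12.1667 [0.40040937 0.24040106 0.26886161]
[ 2.193e+01  4.000e-02  7.340e+00  2.000e-02 -2.100e-01  2.200e-01] [ 2.190e+01  3.000e-02  1.334e+01  2.000e-02 -2.100e-01  2.200e-01]
L 53 0.026843519573763654 -0.0012650132092940935 0.1596127593944182 slope [0.25014507 0.00075668]
M 53 0.026542860266442456 -4.002740045639202e-05 0.1589923201045921 slope [0.24270501 0.00076727]
R 51 0.02679666357181677 0.00010271489836237418 0.16107922608412514 slope [0.24687028 0.00068152]
```

apply_moves --plan '[0, 4, 0, 1, 0, 0, 0, 0, 8, 0, 2.5, 0, 0, 0, 0, 12, 0, 4, 0, 0, 0, 0, 16, 0, 5.5, 0, 0, 0, 0, 20, 0, 7, 0, 0, 0, 0.5, 21.9, 0, 7.5, 0, 0, 0, 0.5, 21.9, 0, 7.5, 0, 0, 0, 0.5, 21.9, 0, 10, 0, 0, 0, 0.5, 21.9, 0, 13.3, 0, 0, 0, 0.5, 21.9, 0, 13.3, 0, 0, 0, 0.5, 21.9, 0, 13.3, 0, 0, 0]'

```text
time: 13.13
tcp_pos: [0.6212, 0.2362, 0.1351]
eef_rot: [[1.0, -0.017, 0.001], [-0.017, -1.0, -0.001], [0.001, 0.001, -1.0]]
ft_force: [0.1, -0.4, 0.5]
grip_width: 0.0575
```

```bash
python3 - <<'E'
from h import *
s=sense();print(s['time'],s['tcp_pos'],s['grip_width'],s['ft_force'],delta(pt('L',1.8),C['L'][1]))
E
```

```text
13.1333 [0.62122288 0.23622622 0.13507843] 0.05754947519285201 [ 0.05358292 -0.3622016   0.50022849] [-0.13 -0.02 -0.12  0.07 -0.07  0.15]
```

apply_moves --plan '[1, -0.2, 0, -0.1, 0, 0, 0, 1, -0.2, 0, -0.1, 0, 0, 0, 1, -0.2, 0, -0.1, 0, 0, 0, 1, -0.2, 0, -0.1, 0, 0, 0, 1, -0.2, 0, -0.1, 0, 0, 0, 1, -0.2, 0, -0.1, 0, 0, 0, 1, -0.2, 0, -0.1, 0, 0, 0, 1, -0.2, 0, -0.1, 0, 0, 0]'

```text
time: 13.8
tcp_pos: [0.6194, 0.2361, 0.1365]
eef_rot: [[1.0, -0.017, 0.002], [-0.017, -1.0, -0.001], [0.002, 0.001, -1.0]]
ft_force: [-0.7, -3.1, 3.7]
grip_width: 0.0237
```

```bash
python3 - <<'E'
from h import *
s=sense();print(s['time'],s['tcp_pos'],s['grip_width'],s['ft_force'])
for t in np.linspace(1.8,0,13):print(round(t,2),delta(pt('L',t)))
E
```

```text
13.8 [0.61937385 0.23607939 0.13653661] 0.02368195271111857 [-0.70714869 -3.08536616  3.68697858]
1.8 [ 0.05 -0.04  0.03  0.    0.    0.  ]
1.65 [-1.41 -0.04 -0.24  0.    0.    0.  ]
1.5 [-2.89 -0.05 -0.3   0.    0.    0.  ]
1.35 [-4.36 -0.05 -0.13  0.    0.    0.  ]
1.2 [-5.8  -0.06  0.26  0.    0.    0.  ]
1.05 [-7.16 -0.06  0.85  0.    0.    0.  ]
0.9 [-8.41 -0.06  1.65  0.    0.    0.  ]
0.75 [-9.53 -0.07  2.62  0.    0.    0.  ]
0.6 [-10.5   -0.07   3.75   0.     0.     0.  ]
0.45 [-11.28  -0.08   5.01   0.     0.     0.  ]
0.3 [-11.87  -0.08   6.37   0.     0.     0.  ]
0.15 [-12.25  -0.08   7.81   0.     0.     0.  ]
0.0 [-12.41  -0.09   9.28   0.     0.     0.  ]
```

apply_moves --plan '[1, -1.4, 0, -0.2, 0, 0, 0, 1, -2.9, 0, -0.3, 0, 0, 0, 1, -4.4, 0, -0.1, 0, 0, 0, 1, -5.8, 0, 0.3, 0, 0, 0, 1, -7.2, 0, 0.9, 0, 0, 0, 1, -8.4, 0, 1.7, 0, 0, 0, 1, -9.5, 0, 2.6, 0, 0, 0, 1, -10.5, 0, 3.8, 0, 0, 0, 1, -11.3, -0.1, 5.0, 0, 0, 0, 1, -11.9, -0.1, 6.4, 0, 0, 0, 1, -12.2, -0.1, 7.8, 0, 0, 0, 1, -12.4, -0.1, 9.1, 0, 0, 0]'

```text
time: 14.8
tcp_pos: [0.4945, 0.2387, 0.0443]
eef_rot: [[1.0, -0.017, -0.0], [-0.017, -1.0, -0.002], [0.0, 0.002, -1.0]]
ft_force: [-0.7, -3.6, 0.5]
grip_width: 0.0237
```

```bash
python3 - <<'E'
from h import *
s=sense();print(s['time'],s['tcp_pos'],s['grip_width'],s['ft_force'],delta(pt('L',0)))
p,d=capture('scene');cv2.imwrite('pics/s7.png',p[:,:,::-1])
E
```

```text
14.8 [0.49450797 0.23872473 0.04430195] 0.023694929980642127 [-0.70890533 -3.64264315  0.51978638] [ 0.1  -0.03  0.08  0.    0.    0.  ]
```

View pics/s7.png

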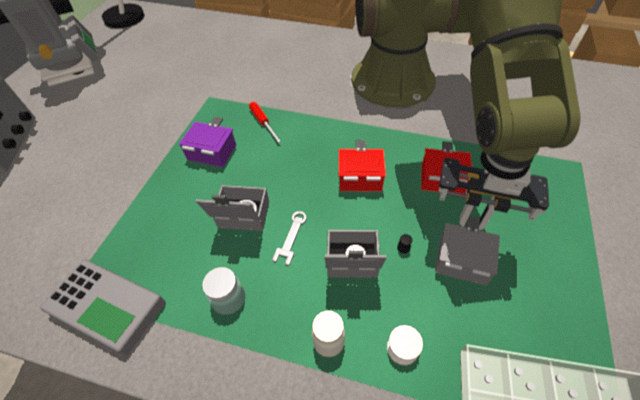

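The left lid at (470,250) is down. I release it and rise.

apply_moves --plan '[0, 0, 0, 0, 0, 0, 0, 0, 0, 0, 0, 0, 0, 0, 0, 0, 0, 0, 0, 0, 0, 0, 0, 0, 0, 0, 0, 0, 0, 0, 0, 0, 0, 0, 0, 0, 0, 0, -4, 0, 0, 0, 0, 0, 0, -8, 0, 0, 0, 0, 0, 0, -12, 0, 0, 0, 0, 2, 3, -16, 0, 0, 0, 0, 4, 6, -18, 0, 0, -5, 0, 4, 6, -18, 0, 0, -5]'

```text
time: 15.77
tcp_pos: [0.5358, 0.176, 0.2271]
eef_rot: [[0.997, 0.074, 0.006], [0.074, -0.997, -0.002], [0.006, 0.002, -1.0]]
ft_force: [-0.6, -0.5, 0.4]
grip_width: 0.0926
```

```bash
python3 - <<'E'
from h import *
s=sense();print(s['time'],s['tcp_pos'],s['grip_width'],s['ft_force'])
print(delta(pt('M',1.8,up=.07),C['M'][1]),delta(pt('M',1.8),C['M'][1]))
E
```

```text
15.7667 [0.53579546 0.17600531 0.22707487] 0.0925595366502586 [-0.61316545 -0.51455931  0.3585615 ]
[ 12.47  14.74   2.18   0.14  -0.3  -10.32] [ 12.43  14.73   9.18   0.14  -0.3  -10.32]
```

apply_moves --plan '[0, 3, 3.5, 0, 0, 0, -4, 0, 6, 7, 0, 0, 0, -8, 0, 9, 10.5, 0, 0, 0, -10.3, 0, 12, 14, 0.5, 0, -0.3, -10.3, 0.5, 12.4, 14.7, 1, 0, -0.3, -10.3, 0.5, 12.4, 14.7, 2, 0, -0.3, -10.3, 0.5, 12.4, 14.7, 2, 0, -0.3, -10.3, 0.5, 12.4, 14.7, 5.5, 0, -0.3, -10.3, 0.5, 12.4, 14.7, 9.2, 0, -0.3, -10.3, 0.5, 12.4, 14.7, 9.2, 0, -0.3, -10.3, 0.5, 12.4, 14.7, 9.2, 0, -0.3, -10.3]'

```text
time: 16.68
tcp_pos: [0.6699, 0.0397, 0.1355]
eef_rot: [[0.968, 0.252, -0.002], [0.252, -0.968, -0.002], [-0.002, 0.002, -1.0]]
ft_force: [0.5, 0.5, 0.9]
grip_width: 0.0512
```

```bash
python3 - <<'E'
from h import *
s=sense();print(s['time'],s['tcp_pos'],s['grip_width'],s['ft_force'],delta(pt('M',1.8),C['M'][1]))
E
```

```text
16.6833 [0.66986817 0.03973136 0.13552473] 0.05115292305666304 [0.49223451 0.53605031 0.89435638] [ 0.09  0.18 -0.07  0.1   0.12  0.02]
```

apply_moves --plan '[1, 0, 0.1, -0.1, 0, 0, 0, 1, 0, 0.1, -0.1, 0, 0, 0, 1, 0, 0.1, -0.1, 0, 0, 0, 1, 0, 0.1, -0.1, 0, 0, 0, 1, 0, 0.1, -0.1, 0, 0, 0, 1, 0, 0.1, -0.1, 0, 0, 0, 1, 0, 0.1, -0.1, 0, 0, 0]'

```text
time: 17.27
tcp_pos: [0.6706, 0.0375, 0.1375]
eef_rot: [[0.968, 0.251, 0.0], [0.251, -0.968, -0.004], [-0.001, 0.004, -1.0]]
ft_force: [1.8, -7.1, 1.0]
grip_width: 0.0239
```

```bash
python3 - <<'E'
from h import *
s=sense();print(s['time'],s['tcp_pos'],s['grip_width'],s['ft_force'])
for t in np.linspace(1.8,0,13):print(round(t,2),delta(pt('M',t)))
E
```

```text
17.2667 [0.6706312  0.03748311 0.13745299] 0.023853272751102012 [ 1.81806688 -7.08168101  1.0282251 ]
1.8 [ 0.07 -0.05  0.12  0.    0.    0.  ]
1.65 [-1.39 -0.05 -0.15  0.    0.    0.  ]
1.5 [-2.87 -0.05 -0.2   0.    0.    0.  ]
1.35 [-4.35 -0.05 -0.03  0.    0.    0.  ]
1.2 [-5.78 -0.05  0.36  0.    0.    0.  ]
1.05 [-7.14 -0.05  0.96  0.    0.    0.  ]
0.9 [-8.39 -0.06  1.76  0.    0.    0.  ]
0.75 [-9.51 -0.06  2.73  0.    0.    0.  ]
0.6 [-10.47  -0.06   3.86   0.     0.     0.  ]
0.45 [-11.25  -0.07   5.13   0.     0.     0.  ]
0.3 [-11.84  -0.07   6.49   0.     0.     0.  ]
0.15 [-12.21  -0.08   7.93   0.     0.     0.  ]
0.0 [-12.36  -0.08   9.4    0.     0.     0.  ]
```

apply_moves --plan '[1, -1.4, 0, -0.2, 0, 0, 0, 1, -2.9, 0, -0.2, 0, 0, 0, 1, -4.4, 0, 0, 0, 0, 0, 1, -5.8, 0, 0.4, 0, 0, 0, 1, -7.1, -0.1, 1.0, 0, 0, 0, 1, -8.4, -0.1, 1.8, 0, 0, 0, 1, -9.5, -0.1, 2.7, 0, 0, 0, 1, -10.5, -0.1, 3.9, 0, 0, 0, 1, -11.2, -0.1, 5.1, 0, 0, 0, 1, -11.8, -0.1, 6.5, 0, 0, 0, 1, -12.2, -0.1, 7.9, 0, 0, 0, 1, -12.3, -0.1, 9.3, 0, 0, 0]'

```text
time: 18.27
tcp_pos: [0.5507, 0.0066, 0.0444]
eef_rot: [[0.968, 0.25, 0.0], [0.25, -0.968, -0.005], [-0.001, 0.005, -1.0]]
ft_force: [-3.1, -4.1, 0.2]
grip_width: 0.0241
```

apply_moves --plan '[0, 0, 0, 0, 0, 0, 0, 0, 0, 0, 0, 0, 0, 0, 0, 0, 0, 0, 0, 0, 0, 0, 0, 0, 0, 0, 0, 0, 0, 0, 0, 0, 0, 0, 0, 0, 0, 0, -4, 0, 0, 0, 0, 0, 0, -8, 0, 0, 0, 0, -3, 0, -12, 0, 0, 0, 0, -7, 0, -15, 0, 0, 0, 0, -11, 0, -18, 0, 0, 0, 0, -15, 0, -20, 0, 0, 0, 0, -18, 0, -20, 0, 0, 0]'

```text
time: 19.27
tcp_pos: [0.3887, -0.0344, 0.2438]
eef_rot: [[0.968, 0.251, 0.004], [0.251, -0.968, -0.005], [0.003, 0.006, -1.0]]
ft_force: [-0.1, -1.4, 0.5]
grip_width: 0.0937
```

```bash
python3 - <<'E'
from h import *
s=sense();print(s['time'],s['tcp_pos'],s['grip_width'],s['ft_force'])
p,d=capture('top');cv2.imwrite('pics/t9.png',p[:,:,::-1]);W=cloud('top',d)
for k in 'LMR':
    c,y=C[k];ex=np.array([np.cos(y),np.sin(y)]);ey=np.array([-ex[1],ex[0]])
    e=W[...,:2]-c;a=e@ex;b=e@ey;z=W[...,2];m=(z>.045)&(z<.2)&(abs(b)<.045)&(a>-.03)&(a<.04)
    t=(z>.045)&(z<.2)&(abs(b)<.008)&(a<-.036)&(a>-.056)
    print(k,m.sum(),'slope',np.polyfit(a[m],z[m],1),'tab z',np.median(z[t]) if t.sum() else None)
p,d=capture('scene');cv2.imwrite('pics/s9.png',p[:,:,::-1])
E
```

```text
19.2667 [ 0.38867198 -0.03435096  0.24376787] 0.09365853751872488 [-0.05998818 -1.36231824  0.53927451]
L 1028 slope [0.01221694 0.05665754] tab z 0.056302755699554535
M 1047 slope [0.00674878 0.05650096] tab z 0.05569910190596618
R 64 slope [-0.25025914  0.04297133] tab z None
```

View pics/t9.png

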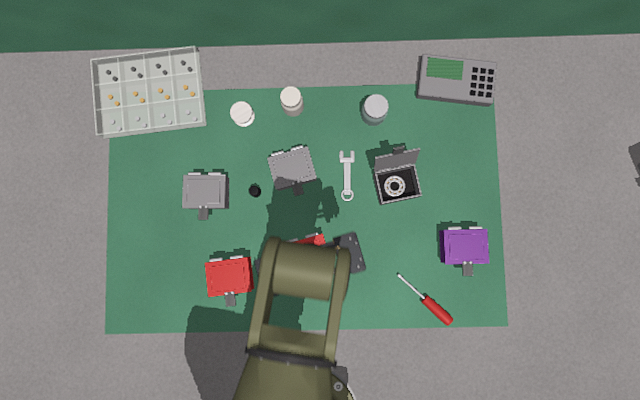

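View pics/s9.png

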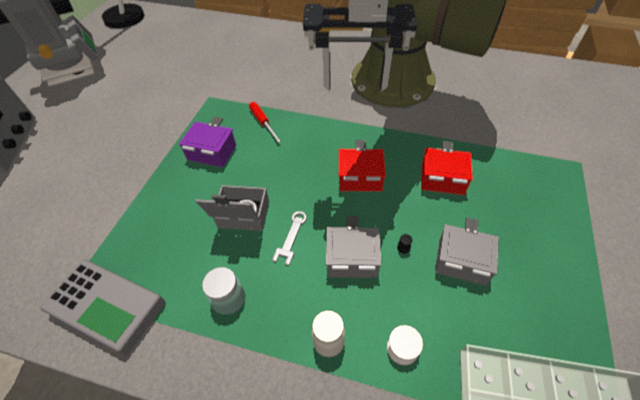

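The left lid (205,190 in the top view) and the middle lid (292,167) are flat. The bearing's case (397,185) stands open, the bystanders look unmoved, and the gripper is clear.

```bash
python3 -c "
from rig import *
print(hand_in())"
```

```text
the job is handed in; nothing more can be done
None
```

The ball bearing is in the right-hand case, seen from the robot. That case is left fully open, and the left and middle cases are shut. I handed the job in at about 19.5 s of the 70 s; no verdict came back.

- **Opening:** I pinched each pull tab by its sides and swung the lid along its arc. With all three open together, the top view put each lid at about 1.8 rad. The right case showed a ring with balls and a dark hole; the other two parts had no hole.
- **Closing:** I swung the left and middle lids down the same way and let go only once they were shut.
- **Last checks:** Both shut lids measured flat, with slopes of about 0.01 and tabs at 56 mm, the same height as at the start. The right lid stood open, the bystanders looked unmoved by eye in the last pictures, and the gripper was clear of everything.
- **Not checked:** Now that their lids are shut, I could not see whether the cap and the screw shifted during closing.
- **Slips on the way:** I made one wrist turn with the wrong sign, and one grasp stood about 4 mm too high and 5 mm off. I corrected both before gripping.

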